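Load the fossil dryer and start it

ROBOT

A 6-joint arm with a two-finger parallel gripper is mounted at the origin on the work surface. World frame = base frame: x ahead of the robot, y to its left, z up, the work surface at z = 0. Lengths are in mm, angles in rad, forces in N, time in s.
With the tool pointing down it reaches from about 400 to 925 mm from the base axis. Payload 12.5 kg.
Tool frame: the origin (TCP) lies between the finger pads; the fingertips stand env.tip_extent ahead of it and the grasp point (between the pads) lies 11 mm behind it (env.tip_extent is the distance from the TCP to the fingertips, in mm); z points along the fingers, y is the line along which they close (so a half turn about z gives the same grasp; the last joint's range is limited). The gripper opens to 95 mm and grips with 3 to 60 N. Pads are 20 mm wide; open, the fingers measure 119 mm over their backs; the gripper's body (75 mm by 180 mm) begins 59 mm behind the grasp point.
Start: joints at [-1.29, 0.491, 1.559, -0, 1.092, -0.106], TCP at [235.79, -578.834, 222.661] pointing down, gripper open.
Joint ranges: [-3.1, 3.1], [-0.84, 2.19], [0.05, 2.79], [-1.13, 4.28], [0.06, 2.93], [-2.69, 2.69]. Speed limits (rad/s): [2.22, 2.22, 2.79, 3.14, 3.14, 3.14].

INTERFACE

Orientations are given as [roll, pitch, yaw] about the fixed x, y, z axes, in that order (R = Rz(yaw) Ry(pitch) Rx(roll)).
In Python, from cell import env gives the robot as it stands.
- The arm moves only by the tool carry_out, never from a script. Its argument "motion" is a list of rows, each a list of 5 numbers: the shift along the tool's x, y, z in mm, then the turn about the tool's z in degrees, then the closure, from 0 (fully open) to 1 (shut). A call has 1 to 12 rows; each row shifts and turns the commanded pose from where the row before left it, along the tool's axes as they then stand; what a row does not reach is not made up. A row lasts 1/10 s, in which the tool goes at most 50 mm and 8.59 degrees, less where a joint would pass 70% of its speed; a pose out of reach is approached as far as the arm can. A call with a gripper value outside its range is refused whole. The fingers move at their own pace and stop on an object; the grip force is fixed at half the most. Time passes only in rows, so rows that do not move let the fingers close. It gives the time, the measured TCP pose, the force, the opening and the grip force at its end, in the units of the state.
- env.state(): the state, without advancing time (a new reading comes with each control period).
- env.read_camera(name): name is "side" or "top"; returns a dict with "color" (384x512x3 uint8, red, green, blue), "K" (3x3 intrinsics, pixels), "R" (3x3) and "t" (3): a world point X has camera coordinates R X + t. Camera axes: x right, y down, z forward; pixel columns grow to the right and rows downward; lengths in mm; the calibration is good to about 2 mm. A picture is of the moment at which its call begins. There is no depth.
- env.job_done(): hands the job in; it is judged then, once.
The state is a dict: "t": time; "joints": joint angles; "qvel": joint speeds; "tau": joint torques, N m; "eef_pos": TCP position; "tcp_rot": TCP orientation; "ft_force": force on the tool from outside, world axes, zero at the start; "moment": the same for the moment, N m; "opening": opening from 0.0 (shut) to 1.0 (fully open); "grip_force": force on a finger pad.
Only numpy, scipy, OpenCV 4.12 (cv2) and the standard library are available. Lean on these libraries where they do the work, as an engineer would, in place of code of your own. Each camera call takes 0.05 s, during which the arm holds its last target. There are 200 camera calls.

TASK

Dry this lot of washed fossils: take the lid off the dryer's steel drum and lay it aside, pour the ones in the blue cup and slide the ones on the aluminium pan into the drum, picking up and adding any that fall beside it, then put the lid back squarely on the drum, and only then turn the timer knob clockwise until it clicks over to on. Leave the empty cup standing and the pan lying flat on the black mat, and do not disturb the lens, jar and ammonite.

Things in the scene. Friction and masses are not known exactly. Their poses are not given: they have to be found in the camera images.
- dryer: bench specimen dryer, heavy and fixed: white housing 330 mm long (its x) by 220 mm wide. Origin at the centre of its footprint on the bench; +x points from the control deck (towards the robot) to the drum. Deck top 50 mm above the bench, housing under the drum 70 mm; the steel drum stands on it, its rim 130 mm above the bench.
- basket (a point): centre of the mesh floor of the dryer's drum, an open round steel basket: inside radius 95 mm, outside radius 100 mm, floor 70 mm above the bench, rim 60 mm above this floor. It lies at x = +55 mm of the dryer's frame; axes like the dryer's, z up.
- timer_grip (a point): point to grip on the timer knob, on its vertical axis, 87 mm above the bench, at x = -115 mm of the dryer's frame. Black knob: a skirt of 44 mm diameter with an upright grip bar 42 mm long, 14 mm wide, 32 mm tall; this point is 7 mm below the bar's top. The frame turns with the knob: the bar lies along its x, fingers close along its y. At off the bar lies along the dryer's x.
- timer (a joint): timer knob, radians, 0 = off, grows clockwise seen from above. A sprung detent holds it at 0 and at 1.06 (on, about 60 degrees, the end stop): it resists with about 0.15 N m at first, is neutral near 0.53, then snaps over to 1.06 by itself. Turned less than half way it springs back to 0.
- lid: dryer lid, on the drum at the start, 0.15 to 0.29 kg: white disc, 208 mm diameter, 6 mm thick, with a grey spigot (172 mm diameter, 10 mm deep) below and a black knob in the middle on top. Origin at the centre of the spigot's underside, z up. The knob's grip is a 28 mm cylinder, 33 to 52 mm above the origin. Seated, the origin is 50 mm above the basket floor.
- mat: black foam mat fixed on the bench, 300 mm (its x) by 270 mm (its y), 3 mm thick; origin at the centre of its underside, x pointing away from the robot.
- pad: round cork pad fixed on the bench, 230 mm diameter, 5 mm thick, a place for the dryer's lid while the drum is open; origin at the centre of its underside
- cup: blue plastic cup, 0.09 to 0.14 kg: open cone 70 mm tall, outside radius 37 mm at the foot, 47 mm at the rim, wall 3 mm. Origin at the centre of its underside, z up; handle towards -x, pour over the rim at +x (47, 0, 70 mm). The handle is a flat upright blade 12 mm wide (y), 44 mm tall (z from 21 to 65 mm), reaching to x = -86 mm.
- cup_grip (a point): middle of the free part of the cup's handle, at (-69, 0, 45) mm of the cup's frame, axes as the cup's.
- pan: aluminium sorting pan, 0.13 to 0.21 kg: flat floor 120 mm (x) by 100 mm (y), 3 mm thick; walls 21 mm high at the back and sides, none at the +x end, where things slide off when it is tipped 45 to 60 degrees. Origin at the centre of the floor's underside, z up. Black handle: a bar along x, 14 mm wide (y), z from 16 to 40 mm, x from -60 to -145 mm.
- pan_grip (a point): point to grip on the pan's handle, at (-97, 0, 29) mm of the pan's frame, axes as the pan's.
- loupe: bystander: black hand lens lying on the mat, a cylinder of 28 mm diameter and 16 mm height; origin at the centre of its underside
- jar: bystander: amber jar with a white cap, 60 mm diameter, 85 mm tall; origin at the centre of its underside
- ammonite: bystander: brown ammonite in a paper tray 85 mm square and 20 mm high; origin at the centre of its underside
- fossil1: fossil shell, brown, plump and ribbed, egg-shaped, 23 mm long (its x) and 17 mm thick, 18 g; origin at its centre. Starts in the cup, side by side; 3 to 5 of fossil1 to fossil5 are present (None if absent).
- fossil2: fossil shell, brown, plump and ribbed, egg-shaped, 23 mm long (its x) and 17 mm thick, 18 g; origin at its centre. Starts in the cup, side by side; 3 to 5 of fossil1 to fossil5 are present (None if absent).
- fossil3: fossil shell, brown, plump and ribbed, egg-shaped, 23 mm long (its x) and 17 mm thick, 18 g; origin at its centre. Starts in the cup, side by side; 3 to 5 of fossil1 to fossil5 are present (None if absent).
- fossil4: fossil shell, brown, plump and ribbed, egg-shaped, 23 mm long (its x) and 17 mm thick, 18 g; origin at its centre. Starts in the cup, side by side; 3 to 5 of fossil1 to fossil5 are present (None if absent).
- fossil5: fossil shell, brown, plump and ribbed, egg-shaped, 23 mm long (its x) and 17 mm thick, 18 g; origin at its centre. Starts in the cup, side by side; 3 to 5 of fossil1 to fossil5 are present (None if absent).
- fossil6: fossil shell, brown, plump and ribbed, egg-shaped, 23 mm long (its x) and 17 mm thick, 18 g; origin at its centre. Starts on the pan; 2 to 4 of fossil6 to fossil9 are present (None if absent).
- fossil7: fossil shell, brown, plump and ribbed, egg-shaped, 23 mm long (its x) and 17 mm thick, 18 g; origin at its centre. Starts on the pan; 2 to 4 of fossil6 to fossil9 are present (None if absent).
- fossil8: fossil shell, brown, plump and ribbed, egg-shaped, 23 mm long (its x) and 17 mm thick, 18 g; origin at its centre. Starts on the pan; 2 to 4 of fossil6 to fossil9 are present (None if absent).
- fossil9: fossil shell, brown, plump and ribbed, egg-shaped, 23 mm long (its x) and 17 mm thick, 18 g; origin at its centre. Starts on the pan; 2 to 4 of fossil6 to fossil9 are present (None if absent).
Not all that is in view belongs to the job. Of the things that look like the pan, the larger one is meant.

How it is judged (in metres and radians):
On the way, in this order (a step that is already met when the one before it is completed fails the run):
1. every fossil of the lot, from the cup and from the pan, lies in the dryer's drum (horizontal distance between each of fossil1, fossil2, fossil3, fossil4, fossil5, fossil6, fossil7, fossil8, fossil9 and basket below 0.092 m and z of fossil1 in the frame of basket between 0 and 0.054 m and z of fossil2 in the frame of basket between 0 and 0.054 m and z of fossil3 in the frame of basket between 0 and 0.054 m and z of fossil4 in the frame of basket between 0 and 0.054 m and z of fossil5 in the frame of basket between 0 and 0.054 m and z of fossil6 in the frame of basket between 0 and 0.054 m and z of fossil7 in the frame of basket between 0 and 0.054 m and z of fossil8 in the frame of basket between 0 and 0.054 m and z of fossil9 in the frame of basket between 0 and 0.054 m), for 0.2 s.
2. the lid again sits squarely on the drum (horizontal distance between lid and basket below 0.015 m and z of lid in the frame of basket between 0.046 and 0.054 m and angle between lid's own z axis and vertical below 0.06 rad), for 0.2 s.
3. the timer knob has clicked over to on (value of joint timer above 0.9 rad), for 0.2 s.
At the end, for the whole second after the job is handed in: All fossils present lie in the drum; the lid rests level on its rim, within 15 mm of centre; the timer stands past 0.9 rad (on); cup and pan are upright (within 0.12 rad) and at rest on the mat, their origins within its outline (all of step 1 and all of step 2 and value of joint timer above 0.9 rad and linear speed of each of lid, cup, pan below 0.02 m/s and x of cup in the frame of mat between -0.15 and 0.15 m and y of cup in the frame of mat between -0.135 and 0.135 m and z of each of cup, pan in the frame of mat below 0.01 m and angle between each of cup, pan's own z axis and vertical below 0.12 rad and x of pan in the frame of mat between -0.15 and 0.15 m and y of pan in the frame of mat between -0.135 and 0.135 m); the robot touches nothing.
It fails at once if a bystander (lens, jar, ammonite) is moved more than 40 mm (distance of any of loupe, jar, ammonite from where it was at the start of the episode above 0.04 m).
It fails at once if the timer is switched on before the lid is on the drum (value of joint timer above 0.7 rad and horizontal distance between lid and basket above 0.06 m).
Of fossil1, fossil2, fossil3, fossil4, fossil5 only 3 to 5 are there at a start; the rules pass over those that are not, and their reading is None.
Of fossil6, fossil7, fossil8, fossil9 only 2 to 4 are there at a start; the rules pass over those that are not, and their reading is None.
At some moment in a run one of cup, lid may be knocked a few centimetres aside while the robot is not near it.
It also fails if it takes over 184 s, if anything falls off the work surface, if the arm or the gripper's body presses on something with over 40 N, if the wrist force passes 120 N, or if a joint passes its speed limit or range.

## Working session

There is one attempt and no reset: what is moved stays moved. The work goes in short steps, Python scripts to look and compute and a tool call to move; the robot and the scene stay as the last step left them, time stands still between calls to the robot, and variables do not carry over. Pictures are saved under pics/ and viewed, at most 14 in all, crops included, and the job is handed in when it is done.

Besides the shell and the picture viewer there is one more tool, called after "Call:" as name(argument=value, ...) on one line, values as JSON. carry_out: Moves the arm, as the interface text tells. Its arguments: {"type":"object","properties":{"motion":{"type":"array"}},"required":["motion"]}

```bash
ls; mkdir -p pics; cat > h.py <<'E'
import numpy as np, cv2
from cell import env
def snap(n,f=None):
    c=env.read_camera(n)
    if f: cv2.imwrite('pics/'+f,cv2.cvtColor(c['color'],cv2.COLOR_RGB2BGR))
    return c
def ray(c,uv,z):
    K,R,t=map(np.array,(c['K'],c['R'],c['t'])); C=-R.T@t
    d=R.T@np.linalg.inv(K)@np.array([uv[0],uv[1],1.]); return C+d*(z-C[2])/d[2]
def proj(c,X):
    p=np.array(c['K'])@(np.array(c['R'])@np.array(X,float)+np.array(c['t'])); return p[:2]/p[2]
E
python3 - <<'E'
from h import *
for n in('top','side'):
    c=snap(n,n+'0.png'); print(n,-np.array(c['R']).T@np.array(c['t']),np.round(c['R'],3).tolist(),c['K'][0][0])
print(env.state(),env.tip_extent)
E
```

```text
pics
top [ 250.96364124    5.61041714 1437.7700624 ] [[0.02, -1.0, 0.016], [-0.987, -0.022, -0.162], [0.162, -0.013, -0.987]] 388.5766034281579
side [ 347.49352275  897.90436821 1078.35115831] [[-0.987, -0.161, 0.008], [-0.121, 0.709, -0.694], [0.106, -0.686, -0.72]] 484.7626559421862
{'t': 0.1, 'joints': array([-1.28960006e+00,  4.91430672e-01,  1.55938185e+00,  3.25278007e-05,
        1.09170054e+00, -1.05608654e-01]), 'qvel': array([ 0.00024516, -0.00126661, -0.00207072, -0.00093528, -0.0007362 ,
       -0.0011856 ]), 'tau': array([ 2.28661549e-03, -6.13621759e+01, -2.58607239e+01,  6.93403138e-02,
        4.69883275e-02, -4.01689067e-05]), 'eef_pos': array([ 235.73558585, -578.61724187,  222.16509981]), 'tcp_rot': array([-3.14068041e+00, -1.25713591e-04,  3.86789860e-01]), 'ft_force': array([-0.28052493,  0.81113809, -0.43028253]), 'moment': array([-0.00073571, -0.00317808, -0.05321036]), 'grip_force': 0.0, 'opening': 1.0005156243013362} 8.0
```

View pics/top0.png

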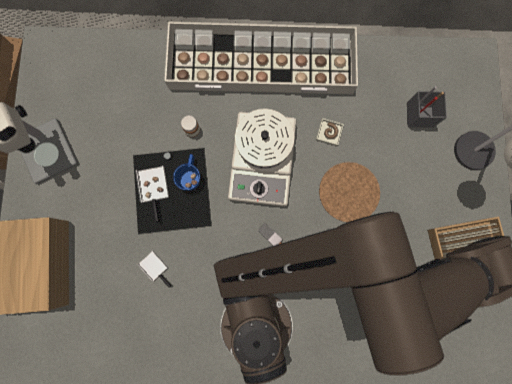

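View pics/side0.png

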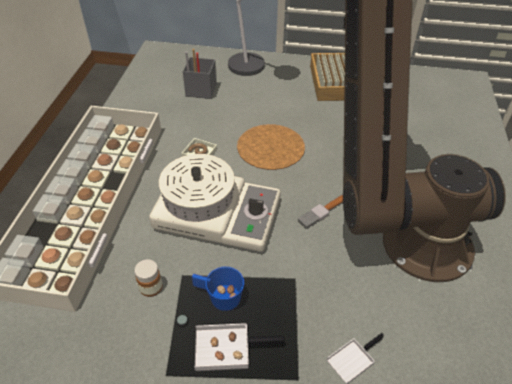

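The tool can only shift and turn about its own z, so it can't tilt. That rules out pouring, and the fossils will probably have to be moved one by one. Pan candidates in the top view are (152,186), the larger one, on the mat with fossils, and (153,266), smaller and empty on the bench. The first fits the description; I'll confirm it in an enlarged crop.

```bash
python3 - <<'E'
from h import *
t=snap('top'); s=snap('side')
a=cv2.resize(t['color'][90:285,125:315],None,fx=3,fy=3,interpolation=cv2.INTER_CUBIC)
cv2.imwrite('pics/a1.png',a[...,::-1])
a=cv2.resize(s['color'][260:384,165:315],None,fx=5,fy=4.8,interpolation=cv2.INTER_CUBIC)
cv2.imwrite('pics/a2.png',a[...,::-1])
def blobs(c,lo,hi,box,mn=8):
    h=cv2.cvtColor(c['color'],cv2.COLOR_RGB2HSV); m=cv2.inRange(h,lo,hi); k=np.zeros_like(m); x0,y0,x1,y1=box; k[y0:y1,x0:x1]=m[y0:y1,x0:x1]
    n,l,st,ce=cv2.connectedComponentsWithStats(k); return [(ce[i].round(1),st[i].tolist()) for i in range(1,n) if st[i][4]>=mn]
print('cork',[ (ray(t,b[0],5).round(),b) for b in blobs(t,(5,90,60),(20,255,255),(310,155,390,230),200)])
print('fos pan',[(ray(t,b[0],14).round(),b) for b in blobs(t,(0,60,40),(25,255,230),(137,165,168,203),4)])
print('fos cup',[(ray(t,b[0],14).round(),b) for b in blobs(t,(0,60,40),(25,255,230),(172,162,203,193),3)])
print('cup blue',[b for b in blobs(t,(100,120,40),(130,255,255),(165,145,210,200))])
print('side cup blue',[b for b in blobs(s,(100,120,40),(130,255,255),(180,260,260,320))])
print('side fos',[(b,ray(s,b[0],14).round()) for b in blobs(s,(0,60,40),(25,255,230),(185,270,260,384),4)])
E
```

```text
cork [(array([ 492., -338.,    5.]), (array([349.1, 191.6]), [319, 162, 61, 60, 2810]))]
fos pan [(array([524., 387.,  14.]), (array([155. , 178.5]), [153, 177, 5, 4, 16])), (array([505., 420.,  14.]), (array([145.9, 183.2]), [144, 181, 5, 5, 15])), (array([484., 368.,  14.]), (array([159.6, 189. ]), [157, 188, 6, 3, 14])), (array([464., 411.,  14.]), (array([147.5, 194.3]), [146, 193, 4, 4, 14]))]
fos cup [(array([538., 248.,  14.]), (array([192.8, 175.6]), [191, 174, 5, 4, 13])), (array([514., 243.,  14.]), (array([193.7, 182. ]), [192, 181, 5, 3, 13])), (array([503., 264.,  14.]), (array([187.9, 184.8]), [186, 183, 5, 4, 15]))]
cup blue [(array([186.1, 174.3]), [173, 154, 28, 37, 519])]
side cup blue [(array([221.4, 286.4]), [192, 267, 53, 44, 1319])]
side fos [((array([220.8, 289.2]), [218, 286, 7, 7, 38]), array([537., 245.,  14.])), ((array([230.6, 290.2]), [228, 286, 7, 10, 45]), array([512., 244.,  14.])), ((array([231.8, 336.1]), [229, 332, 7, 9, 46]), array([484., 367.,  14.])), ((array([213.9, 341.3]), [211, 337, 7, 10, 53]), array([523., 387.,  14.])), ((array([218.8, 355.2]), [215, 351, 9, 9, 56]), array([504., 418.,  14.])), ((array([237.2, 354.5]), [233, 351, 9, 8, 53]), array([463., 409.,  14.]))]
```

View pics/a1.png

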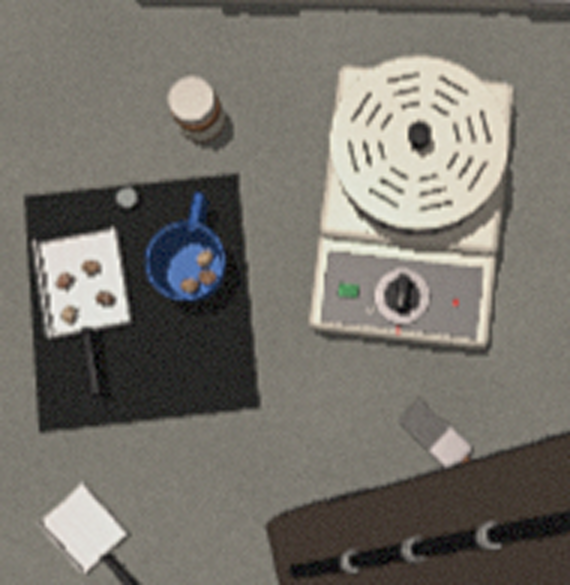

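View pics/a2.png

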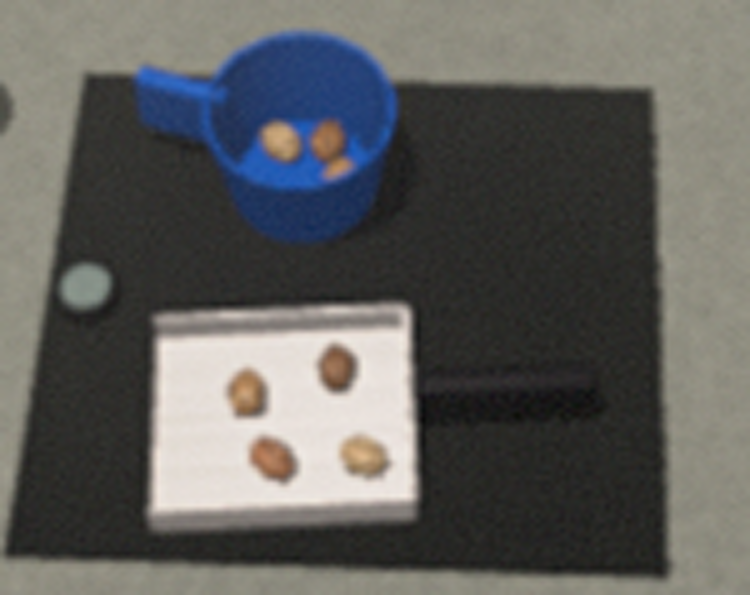

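The crop confirms the pan at (152,186): it has a raised wall, lies on the mat and holds four fossils. The cup holds three fossils, at (193,176), (194,182) and (188,185), with its handle pointing away from the robot. Next I'll locate the lid knob, timer and cup.

```bash
cat >> h.py <<'E'
def tri(ct,pt,cs,ps):
    A=[];b=[]
    for c,p in((ct,pt),(cs,ps)):
        P=np.array(c['K'])@np.c_[np.array(c['R']),np.array(c['t'])]
        for i in(0,1):
            r=p[i]*P[2]-P[i]; r=r/np.linalg.norm(r[:3]); A.append(r[:3]); b.append(-r[3])
    return np.linalg.lstsq(np.array(A),np.array(b),rcond=None)[0]
def comp(c,lo,hi,box):
    h=cv2.cvtColor(c['color'],cv2.COLOR_RGB2HSV); m=cv2.inRange(h,lo,hi); k=np.zeros_like(m); x0,y0,x1,y1=box; k[y0:y1,x0:x1]=m[y0:y1,x0:x1]
    n,l,st,ce=cv2.connectedComponentsWithStats(k); i=1+np.argmax(st[1:,4]); return ce[i].round(1),st[i].tolist(),(l==i)
E
python3 - <<'E'
from h import *
t=snap('top'); s=snap('side')
D=((0,0,0),(180,255,70))
a=comp(t,*D,(255,125,275,146)); b=comp(s,*D,(186,160,206,185)); print('lidknob',a[:2],b[:2],tri(t,a[0],s,b[0]), ray(t,a[0],165))
a=comp(t,*D,(250,176,270,200)); b=comp(s,*D,(246,195,268,218)); print('timer',a[:2],b[:2],tri(t,a[0],s,b[0]),ray(t,a[0],85))
pts=np.argwhere(a[2])[:,::-1].astype(np.float32); print(cv2.minAreaRect(pts))
# drum lid disc ellipse
h=cv2.cvtColor(t['color'],cv2.COLOR_RGB2HSV)
def vec(n,uv,z): print(n,[ray(t,p,z).round(1)[:2].tolist() for p in uv])
# dryer deck corners (crop px /3 + offset), deck z=50
vec('deck',[(125+310/3,90+326/3),(125+488/3,90+349/3),(125+320/3,90+240/3),(125+495/3,90+256/3)],50)
# cup rim from side & top via blue mask ellipse
for n,c,box in(('top',t,(165,145,210,200)),('side',s,(180,260,260,320))):
    hh=cv2.cvtColor(c['color'],cv2.COLOR_RGB2HSV); m=cv2.inRange(hh,(100,100,30),(135,255,255)); k=np.zeros_like(m); x0,y0,x1,y1=box; k[y0:y1,x0:x1]=m[y0:y1,x0:x1]
    print(n)
    for v in range(y0,y1):
        xs=np.where(k[v])[0]
        if len(xs): print(v,xs.min(),xs.max(),end='; ')
print()
for x in(500,510,520,530): print([ (x,y,proj(t,(x,y,73)).round(1).tolist()) for y in(255,265,275)])
E
```

```text
lidknob (array([264.5, 135. ]), [262, 131, 6, 9, 45]) (array([195.6, 173.2]), [192, 168, 8, 12, 73]) [656.2608281  -14.31636376 157.24015373] [653.64117861 -14.19790132 165.        ]
timer (array([258.9, 187.9]), [254, 182, 10, 13, 79]) (array([255.2, 207.1]), [249, 199, 14, 16, 167]) [488.18408257   0.61421727  66.75731545] [484.52617986   0.6992688   85.        ]
((259.0000305175781, 188.00001525878906), (9.899494171142578, 9.899494171142578), 45.0)
deck [[448.7, 109.8], [425.6, -104.4], [554.6, 101.3], [539.6, -111.9]]
top
154 189 192; 155 189 192; 156 189 193; 157 189 193; 158 189 194; 159 188 193; 160 188 193; 161 188 193; 162 188 193; 163 186 192; 164 182 192; 165 180 194; 166 178 195; 167 177 196; 168 176 197; 169 175 197; 170 175 197; 171 174 198; 172 174 199; 173 173 199; 174 173 199; 175 173 200; 176 173 199; 177 173 200; 178 173 200; 179 173 199; 180 173 199; 181 174 199; 182 174 199; 183 174 198; 184 175 198; 185 176 198; 186 177 197; 187 178 196; 188 179 195; 189 182 193; 190 184 190; side
267 220 230; 268 217 233; 269 215 235; 270 213 237; 271 212 238; 272 211 239; 273 210 240; 274 193 240; 275 192 241; 276 192 242; 277 192 242; 278 192 243; 279 192 244; 280 192 244; 281 192 244; 282 193 244; 283 193 244; 284 193 244; 285 194 244; 286 195 244; 287 198 243; 288 201 243; 289 205 243; 290 206 242; 291 207 242; 292 207 241; 293 208 241; 294 209 241; 295 209 241; 296 210 240; 297 210 240; 298 210 240; 299 211 240; 300 211 239; 301 211 239; 302 212 238; 303 212 238; 304 213 238; 305 214 237; 306 215 236; 307 216 234; 308 217 233; 309 219 231; 310 222 228; 
[(500, 255, [187.6, 182.6]), (500, 265, [184.8, 182.6]), (500, 275, [181.9, 182.5])]
[(510, 255, [187.7, 179.9]), (510, 265, [184.9, 179.8]), (510, 275, [182.1, 179.7])]
[(520, 255, [187.9, 177.1]), (520, 265, [185.1, 177.0]), (520, 275, [182.2, 177.0])]
[(530, 255, [188.0, 174.4]), (530, 265, [185.2, 174.3]), (530, 275, [182.4, 174.2])]
```

Call:
carry_out(motion=[[0,0,0,7.4,0],[0,0,0,7.4,0],[0,0,0,7.4,0],[28,-37.6,0,0,0],[28,-37.6,0,0,0],[28,-37.6,0,0,0],[28,-37.6,0,0,0],[28,-37.6,0,0,0],[28,-37.6,0,0,0],[28,-37.6,0,0,0],[28,-37.6,0,0,0],[28,-37.6,0,0,0]])

```text
t: 1.5
eef_pos: [488.9, -238.9, 222.8]
tcp_rot: [3.141, -0.0, -0.001]
ft_force: [-0.5, -0.9, 0.3]
opening: 0.999
grip_force: 0.0
```

Call:
carry_out(motion=[[27.7,-37.6,0,0,0],[27.7,-37.6,0,0,0],[27.7,-37.6,0,0,0],[27.7,-37.6,0,0,0],[27.7,-37.6,0,0,0],[27.7,-37.6,0,0,0],[0,0,25,0,0],[0,0,25,0,0],[0,0,20,0,0],[0,0,0,0,1],[0,0,0,0,1],[0,0,0,0,1]])

```text
t: 2.7
eef_pos: [654.9, -15.3, 154.0]
tcp_rot: [3.141, -0.002, -0.001]
ft_force: [-0.7, 0.4, -0.3]
opening: 0.801
grip_force: 0.0
```

Call:
carry_out(motion=[[0,0,0,0,1],[0,0,0,0,1],[0,0,-8,0,1],[0,0,-20,0,1],[0,0,-40,0,1]])

```text
t: 3.2
eef_pos: [653.4, -15.1, 219.7]
tcp_rot: [-3.141, 0.004, -0.001]
ft_force: [0.8, -0.3, 0.2]
opening: 0.385
grip_force: 0.0
```

Call:
carry_out(motion=[[0,0,34,0,0.6],[0,0,34,0,0.6],[0,0,0,0,1],[0,0,0,0,1],[0,0,0,0,1],[0,0,0,0,1],[0,0,0,0,1],[0,0,0,0,1]])

```text
t: 4.0
eef_pos: [654.5, -15.1, 153.2]
tcp_rot: [3.141, -0.001, -0.001]
ft_force: [0.5, -0.2, 0.3]
opening: 0.29
grip_force: 30.0
```

Call:
carry_out(motion=[[0,0,-20,0,1],[0,0,-35,0,1],[0,0,-35,0,1],[-18.1,35.9,0,0,1],[-18.1,35.9,0,0,1],[-18.1,35.9,0,0,1],[-18.1,35.9,0,0,1],[-18.1,35.9,0,0,1],[-18.1,35.9,0,0,1],[-18.1,35.9,0,0,1],[-18.1,35.9,0,0,1],[-18.1,35.9,0,0,1]])

```text
t: 5.2
eef_pos: [490.3, -339.5, 243.0]
tcp_rot: [3.141, -0.0, -0.001]
ft_force: [-0.9, -0.1, -1.4]
opening: 0.289
grip_force: 30.0
```

Call:
carry_out(motion=[[0,0,45,0,1],[0,0,45,0,1],[0,0,45,0,1],[0,0,40,0,1],[0,0,20,0,1],[0,0,6,0,1],[0,0,0,0,1]])

```text
t: 5.9
eef_pos: [491.3, -338.2, 41.5]
tcp_rot: [-3.141, 0.001, -0.001]
ft_force: [-0.5, -0.8, -0.9]
opening: 0.287
grip_force: 30.0
```

Call:
carry_out(motion=[[0,0,2.5,0,1],[0,0,0,0,1],[0,0,0,0,0.3],[0,0,0,0,0.3],[0,0,0,0,0.3],[0,0,0,0,0.3],[0,0,0,0,0.3],[0,0,-20,0,0.4],[0,0,-50,0,0.5],[0,0,-50,0,0.6],[0,0,-50,0,0.65],[0,0,-30,0,0.65]])

```text
t: 7.1
eef_pos: [491.7, -338.4, 243.2]
tcp_rot: [3.139, -0.003, -0.001]
ft_force: [0.1, -0.1, -0.1]
opening: 0.368
grip_force: 0.0
```

```bash
python3 - <<'E'
from h import *
t=snap('top'); s=snap('side')
x=cv2.resize(t['color'][90:240,125:400],None,fx=2.6,fy=2.6,interpolation=cv2.INTER_CUBIC); cv2.imwrite('pics/b1.png',x[...,::-1])
a=comp(t,(0,0,0),(180,255,70),(335,165,365,215)); print(a[:2],ray(t,a[0],50))
E
```

```text
(array([349.4, 178.7]), [335, 165, 30, 36, 299]) [ 532.06706748 -329.13647376   50.        ]
```

View pics/b1.png

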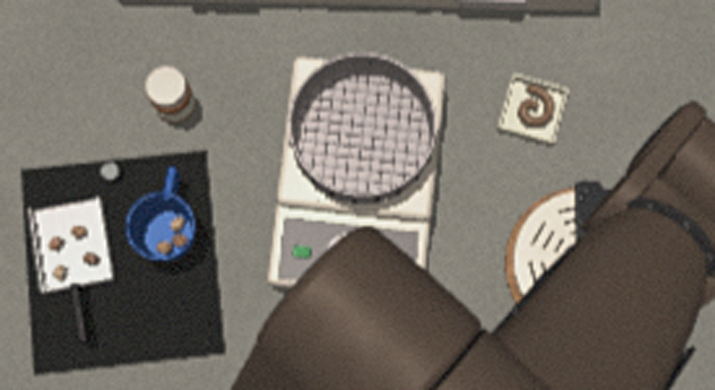

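Call:
carry_out(motion=[[-1.7,-46.8,0,0,0.65],[-1.7,-46.8,0,0,0.65],[-1.7,-46.8,0,0,0.65],[-1.7,-46.8,0,0,0.65],[-1.7,-46.8,0,0,0.65],[-1.7,-46.8,0,0,0.65],[-1.7,-46.8,0,0,0.65],[-1.7,-46.8,0,0,0.65],[-1.7,-46.8,0,0,0.65],[-1.7,-46.8,0,0,0.65],[-1.7,-46.8,0,0,0.65],[-1.7,-46.8,0,0,0.65]])

```text
t: 8.4
eef_pos: [470.5, 225.3, 238.2]
tcp_rot: [3.141, 0.001, -0.001]
ft_force: [2.0, -0.2, 0.3]
opening: 0.349
grip_force: 0.0
```

Call:
carry_out(motion=[[-1.7,-46.8,0,0,0.65],[-1.7,-46.8,0,0,0.65],[-1.7,-46.8,0,0,0.65],[-1.7,-46.8,0,0,0.65],[0,0,50,0,0.65],[0,0,50,0,0.65],[0,0,50,0,0.65],[0,0,0,0,0.65]])

```text
t: 9.2
eef_pos: [461.5, 408.7, 82.4]
tcp_rot: [3.135, 0.01, -0.001]
ft_force: [0.3, -0.3, -0.2]
opening: 0.351
grip_force: 0.0
```

Call:
carry_out(motion=[[1,-1,30,0,0.65],[0,0,0,0,0.65],[0,0,0,0,0.65]])

```text
t: 9.5
eef_pos: [466.0, 411.9, 60.7]
tcp_rot: [-3.141, -0.001, -0.001]
ft_force: [-0.3, 0.1, 1.2]
opening: 0.349
grip_force: 0.0
```

Call:
carry_out(motion=[[-2,2,25,0,0.65],[0,0,19,0,0.65],[0,0,0,0,0.65],[0,0,0,0,0.65],[0,0,0,0,1],[0,0,0,0,1],[0,0,0,0,1],[0,0,0,0,1]])

```text
t: 10.3
eef_pos: [463.9, 409.9, 15.9]
tcp_rot: [-3.141, -0.001, -0.001]
ft_force: [0.2, -1.2, 5.2]
opening: 0.175
grip_force: 30.0
```

Call:
carry_out(motion=[[0,0,-20,0,1],[0,0,-48,0,1],[0,0,-48,0,1],[0,0,-48,0,1],[19,42.4,0,0,1],[19,42.4,0,0,1],[19,42.4,0,0,1],[19,42.4,0,0,1],[19,42.4,0,0,1],[19,42.4,0,0,1],[19,42.4,0,0,1],[19,42.4,0,0,1]])

```text
t: 11.5
eef_pos: [615.8, 68.6, 179.2]
tcp_rot: [3.142, 0.0, -0.001]
ft_force: [0.6, 0.9, -0.6]
opening: 0.169
grip_force: 30.0
```

Call:
carry_out(motion=[[19,42.4,0,0,1],[19,42.4,0,0,1],[0,0,45,0,1],[0,0,32,0,1],[0,0,0,0,1],[0,0,0,0,0.65],[0,0,0,0,0.65],[0,0,0,0,0.65],[0,0,0,0,0.65],[0,0,-35,0,0.65],[0,0,-42,0,0.65]])

```text
t: 12.6
eef_pos: [652.6, -14.2, 179.3]
tcp_rot: [-3.141, 0.003, -0.001]
ft_force: [0.4, -0.9, 0.2]
opening: 0.351
grip_force: 0.0
```

Call:
carry_out(motion=[[0,0,0,-8.2,0.65],[0,0,0,-8.2,0.65],[0,0,0,-8.2,0.65],[0,0,0,-8.2,0.65],[0,0,0,-8.2,0.65],[0,0,0,-8.2,0.65],[0,0,0,-8.2,0.65],[0,0,0,-8.2,0.65],[0,0,0,-8.2,0.65],[0,0,0,-8.2,0.65],[0,0,0,-8,0.65]])

```text
t: 13.7
eef_pos: [653.3, -14.3, 179.9]
tcp_rot: [3.141, 0.0, 1.576]
ft_force: [-0.3, -0.9, 1.1]
opening: 0.351
grip_force: 0.0
```

Call:
carry_out(motion=[[42.4,-18.8,0,0,0.65],[42.4,-18.8,0,0,0.65],[42.4,-18.8,0,0,0.65],[42.4,-18.8,0,0,0.65],[42.4,-18.8,0,0,0.65],[42.4,-18.8,0,0,0.65],[42.4,-18.8,0,0,0.65],[42.4,-18.8,0,0,0.65],[42.4,-18.8,0,0,0.65],[0,0,45,0,0.65],[0,0,45,0,0.65],[0,0,0,0,0.65]])

```text
t: 14.9
eef_pos: [481.9, 366.5, 85.1]
tcp_rot: [-3.135, 0.004, 1.571]
ft_force: [0.3, -0.1, 0.2]
opening: 0.354
grip_force: 0.0
```

Call:
carry_out(motion=[[0,0,0,0,0.65],[0,0,0,0,0.65]])

```text
t: 15.1
eef_pos: [485.5, 367.7, 91.6]
tcp_rot: [3.139, -0.002, 1.57]
ft_force: [0.4, 0.3, 0.2]
opening: 0.346
grip_force: 0.0
```

Call:
carry_out(motion=[[0,-0.5,40,0,0.7],[0,0,28,0,0.7],[0,0,6.5,0,0.7],[0,0,0,0,0.7],[0,0,0,0,1],[0,0,0,0,1],[0,0,0,0,1],[0,0,0,0,1],[0,0,-20,0,1],[0,0,-48,0,1],[0,0,-48,0,1],[0,0,-48,0,1]])

```text
t: 16.3
eef_pos: [483.6, 367.1, 180.8]
tcp_rot: [3.142, 0.0, 1.57]
ft_force: [0.3, 1.4, 0.1]
opening: 0.169
grip_force: 30.0
```

Call:
carry_out(motion=[[-42.4,18.8,0,0,1],[-42.4,18.8,0,0,1],[-42.4,18.8,0,0,1],[-42.4,18.8,0,0,1],[-42.4,18.8,0,0,1],[-42.4,18.8,0,0,1],[-42.4,18.8,0,0,1],[-42.4,18.8,0,0,1],[-42.4,18.8,0,0,1],[0,0,45,0,1],[0,0,32,0,1],[0,0,0,0,1]])

```text
t: 17.5
eef_pos: [651.1, -14.7, 98.3]
tcp_rot: [-3.136, -0.001, 1.569]
ft_force: [0.1, 0.2, -1.0]
opening: 0.169
grip_force: 30.0
```

Call:
carry_out(motion=[[0,0,0,0,0.65],[0,0,0,0,0.65],[0,0,0,0,0.65],[0,0,0,0,0.65],[0,0,-35,0,0.65],[0,0,-42,0,0.65],[43.2,-14.9,0,0,0.65],[43.2,-14.9,0,0,0.65],[43.2,-14.9,0,0,0.65],[43.2,-14.9,0,0,0.65],[43.2,-14.9,0,0,0.65],[43.2,-14.9,0,0,0.65]])

```text
t: 18.7
eef_pos: [562.7, 246.6, 179.4]
tcp_rot: [3.141, -0.0, 1.57]
ft_force: [0.4, -0.4, 0.3]
opening: 0.351
grip_force: 0.0
```

Call:
carry_out(motion=[[43.2,-14.9,0,0,0.65],[43.2,-14.9,0,0,0.65],[43.2,-14.9,0,0,0.65],[43.2,-14.9,0,0,0.65],[0,0,45,0,0.65],[0,0,45,0,0.65],[0,0,0,0,0.65],[0,0,0,0,0.65],[0,0,0,0,0.65]])

```text
t: 19.6
eef_pos: [505.2, 418.1, 91.3]
tcp_rot: [3.139, -0.002, 1.57]
ft_force: [0.3, -0.7, -0.3]
opening: 0.349
grip_force: 0.0
```

Call:
carry_out(motion=[[0.5,-0.5,40,0,0.7],[0,0,28,0,0.7],[0,0,6.5,0,0.7],[0,0,0,0,0.7],[0,0,0,0,1],[0,0,0,0,1],[0,0,0,0,1],[0,0,0,0,1],[0,0,-20,0,1],[0,0,-48,0,1],[0,0,-48,0,1],[0,0,-48,0,1]])

```text
t: 20.8
eef_pos: [503.2, 418.0, 180.0]
tcp_rot: [-3.141, 0.0, 1.57]
ft_force: [0.6, 1.1, -0.3]
opening: 0.172
grip_force: 30.0
```

Call:
carry_out(motion=[[-43.2,14.9,0,0,1],[-43.2,14.9,0,0,1],[-43.2,14.9,0,0,1],[-43.2,14.9,0,0,1],[-43.2,14.9,0,0,1],[-43.2,14.9,0,0,1],[-43.2,14.9,0,0,1],[-43.2,14.9,0,0,1],[-43.2,14.9,0,0,1],[-43.2,14.9,0,0,1],[0,0,45,0,1],[0,0,32,0,1]])

```text
t: 22.0
eef_pos: [653.4, -15.6, 101.5]
tcp_rot: [3.138, 0.0, 1.567]
ft_force: [6.6, 2.6, 39.2]
opening: 0.167
grip_force: 31.1
```

Call:
carry_out(motion=[[0,0,0,0,1],[0,0,0,0,0.65],[0,0,0,0,0.65],[0,0,0,0,0.65],[0,0,0,0,0.65],[0,0,-35,0,0.65],[0,0,-42,0,0.65],[44.6,-14.4,0,0,0.65],[44.6,-14.4,0,0,0.65],[44.6,-14.4,0,0,0.65],[44.6,-14.4,0,0,0.65],[44.6,-14.4,0,0,0.65]])

```text
t: 23.2
eef_pos: [579.6, 210.8, 178.7]
tcp_rot: [3.141, -0.0, 1.57]
ft_force: [0.7, 0.1, 0.6]
opening: 0.349
grip_force: 0.0
```

Call:
carry_out(motion=[[44.5,-14.5,0,0,0.65],[44.5,-14.5,0,0,0.65],[44.5,-14.5,0,0,0.65],[44.5,-14.5,0,0,0.65],[0,0,45,0,0.65],[0,0,45,0,0.65],[0,0,0,0,0.65],[0,0,0,0,0.65],[0,0,0,0,0.65]])

```text
t: 24.1
eef_pos: [523.7, 387.5, 90.6]
tcp_rot: [3.139, -0.002, 1.57]
ft_force: [1.0, -0.1, 0.3]
opening: 0.346
grip_force: 0.0
```

Call:
carry_out(motion=[[0,0,40,0,0.7],[0,0,28,0,0.7],[0,0,6.5,0,0.7],[0,0,0,0,0.7],[0,0,0,0,1],[0,0,0,0,1],[0,0,0,0,1],[0,0,0,0,1],[0,0,-20,0,1],[0,0,-48,0,1],[0,0,-48,0,1],[0,0,-48,0,1]])

```text
t: 25.3
eef_pos: [522.3, 387.1, 179.8]
tcp_rot: [3.142, 0.0, 1.57]
ft_force: [1.1, 0.6, -0.6]
opening: 0.166
grip_force: 30.0
```

Call:
carry_out(motion=[[-40.2,14.4,0,0,1],[-40.2,14.4,0,0,1],[-40.2,14.4,0,0,1],[-40.2,14.4,0,0,1],[-40.2,14.4,0,0,1],[-40.2,14.4,0,0,1],[-40.2,14.4,0,0,1],[-40.2,14.4,0,0,1],[-40.2,14.4,0,0,1],[0,0,35,0,1],[0,0,30,0,1],[0,0,0,0,1]])

```text
t: 26.5
eef_pos: [650.1, 24.9, 109.4]
tcp_rot: [-3.136, -0.0, 1.569]
ft_force: [0.0, 0.4, -0.8]
opening: 0.165
grip_force: 30.0
```

Call:
carry_out(motion=[[0,0,0,0,0.65],[0,0,0,0,0.65],[0,0,0,0,0.65],[0,0,0,0,0.65],[0,0,-25,0,0.65],[0,0,-40,0,0.65]])

```text
t: 27.1
eef_pos: [650.9, 25.4, 176.8]
tcp_rot: [-3.138, -0.0, 1.57]
ft_force: [0.6, -0.2, -0.5]
opening: 0.353
grip_force: 0.0
```

```bash
python3 - <<'E'
from h import *
t=snap('top'); s=snap('side')
x=cv2.resize(t['color'][100:215,130:310],None,fx=4.4,fy=4.4,interpolation=cv2.INTER_CUBIC); cv2.imwrite('pics/c1.png',x[...,::-1])
def fos(c,box,z):
    h=cv2.cvtColor(c['color'],cv2.COLOR_RGB2HSV); m=cv2.inRange(h,(0,60,40),(25,255,240)); k=np.zeros_like(m); x0,y0,x1,y1=box; k[y0:y1,x0:x1]=m[y0:y1,x0:x1]
    n,l,st,ce=cv2.connectedComponentsWithStats(k); return [(ce[i].round(1).tolist(),int(st[i][4]),ray(c,ce[i],z).round().tolist()[:2]) for i in range(1,n) if st[i][4]>3]
print(fos(t,(137,160,205,203),14.5)); print(fos(s,(185,270,260,384),14.5)); print(fos(t,(235,105,300,165),79))
b=comp(t,(100,100,30),(135,255,255),(165,145,210,200))[1]; print(b)
E
```

```text
[([192.8, 175.8], 14, [537.0, 248.0]), ([164.9, 190.9], 1237, [478.0, 348.0]), ([200.2, 193.5], 162, [471.0, 217.0])]
[([220.8, 289.2], 38, [537.0, 246.0]), ([230.6, 290.2], 45, [511.0, 244.0])]
[([253.0, 135.3], 1858, [679.0, 26.0])]
[173, 154, 28, 28, 401]
```

View pics/c1.png

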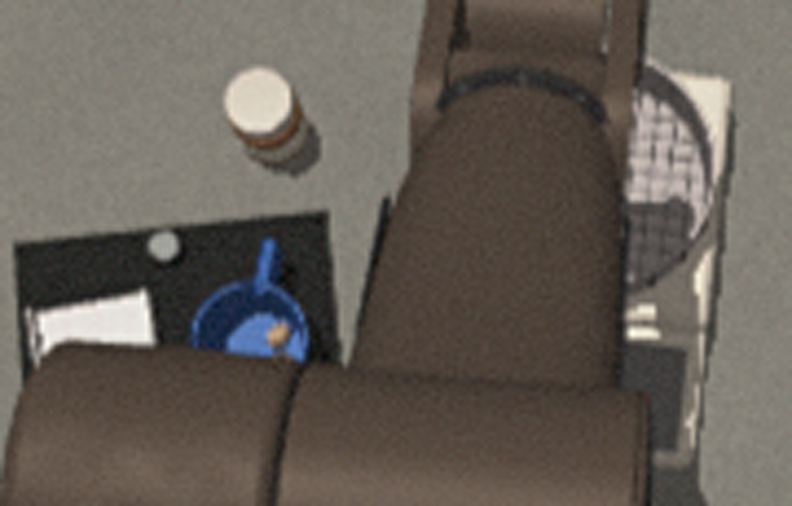

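Call:
carry_out(motion=[[37.6,-20.2,0,0,0.75],[37.6,-20.2,0,0,0.75],[37.6,-20.2,0,0,0.75],[37.6,-20.2,0,0,0.75],[37.6,-20.2,0,0,0.75],[37.6,-20.2,0,0,0.75],[0,0,0,0,0.75],[0,0,0,0,0.75]])

```text
t: 28.0
eef_pos: [530.5, 251.8, 177.9]
tcp_rot: [3.141, 0.0, 1.572]
ft_force: [-0.6, 1.1, 1.0]
opening: 0.248
grip_force: 0.0
```

Call:
carry_out(motion=[[0,0,0,-7.6,0.75],[0,0,0,-7.6,0.75],[0,0,0,-7.6,0.75],[0,0,0,-7.6,0.75],[0,0,0,-7.6,0.75],[0,0,0,-7.6,0.75],[0,0,0,-7.6,0.75],[0,0,45,0,0.75],[0,0,35,0,0.75],[0,0,0,0,0.75],[0,0,0,0,0.75],[0,0,0,0,0.75]])

```text
t: 29.2
eef_pos: [532.0, 250.8, 99.4]
tcp_rot: [3.14, 0.002, 2.498]
ft_force: [-0.4, 0.5, -1.3]
opening: 0.251
grip_force: 0.0
```

```bash
cat >> h.py <<'E'
def go(x,y):
    s=env.state(); yw=s['tcp_rot'][2]; d=np.array([x,y])-s['eef_pos'][:2]
    print('pose',s['eef_pos'].round(1),'yaw',round(np.degrees(yw),1),'tool dx,dy',(d@[np.cos(yw),np.sin(yw)]).round(1),(d@[np.sin(yw),-np.cos(yw)]).round(1),'op',round(s['opening'],3))
E
python3 - <<'E'
from h import *
t=snap('top'); s=snap('side')
for n,c,b in(('t',t,(165,145,210,200)),('s',s,(180,260,260,320))): print(comp(c,(100,100,30),(135,255,255),b)[1])
x=cv2.resize(s['color'][225:325,165:285],None,fx=5,fy=5,interpolation=cv2.INTER_CUBIC); cv2.imwrite('pics/d1.png',x[...,::-1])
go(532.5,250.7)
E
```

```text
Traceback (most recent call last):
  File "h.py", line 21, in comp
    n,l,st,ce=cv2.connectedComponentsWithStats(k); i=1+np.argmax(st[1:,4]); return ce[i].round(1),st[i].tolist(),(l==i)
                                                       ~~~~~~~~~^^^^^^^^^^
ValueError: attempt to get argmax of an empty sequence
```

Call:
carry_out(motion=[[0,0,30,0,0.75],[0,0,25,0,0.75],[0,0,10,0,0.75],[0,0,7,0,0.75],[0,0,5,0,0.75],[0,0,5,0,0.75],[0,0,0,0,0.75]])

```text
t: 30.0
eef_pos: [533.8, 251.8, 18.7]
tcp_rot: [3.135, 0.005, 2.499]
ft_force: [3.3, 1.1, 5.8]
opening: 0.252
grip_force: 3.4
```

Call:
carry_out(motion=[[0,0,0,0,0.75],[0,0,0,0,1],[0,0,0,0,1],[0,0,0,0,1],[0,0,0,0,1]])

```text
t: 30.5
eef_pos: [531.1, 251.1, 16.1]
tcp_rot: [3.141, 0.0, 2.499]
ft_force: [-0.3, -0.1, 7.4]
opening: 0.168
grip_force: 30.0
```

Call:
carry_out(motion=[[0,0,-10,0,1],[0,0,-25,0,1],[0,0,-45,0,1],[0,0,-45,0,1],[0,0,-40,0,1],[-39.4,-23.3,0,0,1],[-39.4,-23.3,0,0,1],[-39.4,-23.3,0,0,1],[-39.4,-23.3,0,0,1],[-39.4,-23.3,0,0,1],[-39.4,-23.3,0,0,1],[-39.4,-23.3,0,0,1]])

```text
t: 31.7
eef_pos: [653.8, -46.7, 181.0]
tcp_rot: [-3.141, -0.001, 2.499]
ft_force: [0.6, 0.4, -0.0]
opening: 0.168
grip_force: 30.0
```

Call:
carry_out(motion=[[0,0,35,0,1],[0,0,30,0,1],[0,0,0,0,1],[0,0,0,0,0.65],[0,0,0,0,0.65],[0,0,0,0,0.65],[0,0,0,0,0.65],[0,0,-25,0,0.65],[0,0,-40,0,0.65]])

```text
t: 32.6
eef_pos: [652.8, -44.7, 179.8]
tcp_rot: [-3.14, -0.003, 2.499]
ft_force: [0.4, 0.0, -0.3]
opening: 0.35
grip_force: 0.0
```

```bash
python3 - <<'E'
from h import *
s=snap('side')
for b in((185,270,260,320),):
    h=cv2.cvtColor(s['color'],cv2.COLOR_RGB2HSV); m=cv2.inRange(h,(0,60,40),(25,255,240)); k=np.zeros_like(m); x0,y0,x1,y1=b; k[y0:y1,x0:x1]=m[y0:y1,x0:x1]
    n,l,st,ce=cv2.connectedComponentsWithStats(k); print([(ce[i].round(1),st[i].tolist(),ray(s,ce[i],14.5).round()) for i in range(1,n) if st[i][4]>3])
print(comp(s,(100,100,30),(135,255,255),(180,255,260,320))[:2])
x=cv2.resize(s['color'][150:325,130:285],None,fx=3.4,fy=3.4,interpolation=cv2.INTER_CUBIC); cv2.imwrite('pics/d1.png',x[...,::-1])
E
```

```text
[(array([232.7, 289.8]), [230, 286, 6, 10, 44], array([506., 243.,  14.]))]
(array([221.4, 286.5]), [192, 267, 53, 44, 1416])
```

View pics/d1.png

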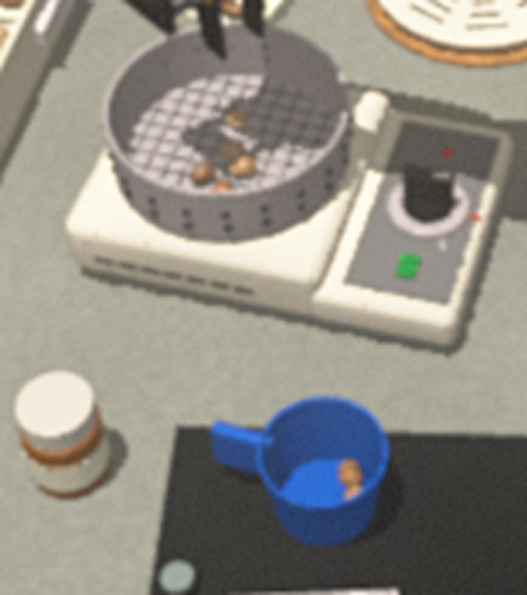

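Call:
carry_out(motion=[[-13.8,-40.5,0,0,0.7],[-13.8,-40.5,0,0,0.7],[-13.8,-40.5,0,0,0.7],[-13.8,-40.5,0,0,0.7],[-13.8,-40.5,0,0,0.7],[-13.8,-40.5,0,0,0.7],[-13.8,-40.5,0,0,0.7]])

```text
t: 33.35
eef_pos: [560.6, -331.3, 181.4]
tcp_rot: [-3.142, 0.001, 2.499]
ft_force: [1.0, -0.2, -0.2]
opening: 0.301
grip_force: 0.0
```

```bash
cat >> h.py <<'E'
def fos(c,b,z,lo=(0,60,40),hi=(25,255,240)):
    h=cv2.cvtColor(c['color'],cv2.COLOR_RGB2HSV); m=cv2.inRange(h,lo,hi); k=np.zeros_like(m); x0,y0,x1,y1=b; k[y0:y1,x0:x1]=m[y0:y1,x0:x1]
    n,l,st,ce=cv2.connectedComponentsWithStats(k); print([(ce[i].round(1).tolist(),st[i].tolist(),ray(c,ce[i],z).round().tolist()[:2]) for i in range(1,n) if st[i][4]>3])
E
python3 - <<'E'
from h import *
t=snap('top')
fos(t,(172,162,203,193),14.5); fos(t,(137,160,172,203),14.5); fos(t,(238,110,295,165),79)
print(comp(t,(100,100,30),(135,255,255),(165,145,210,200))[:2])
a=cv2.resize(t['color'][145:200,160:215],None,fx=7,fy=7,interpolation=cv2.INTER_CUBIC)
b=cv2.resize(t['color'][105:170,235:300],(385,385),interpolation=cv2.INTER_CUBIC)
cv2.imwrite('pics/e1.png',np.hstack([a,b])[...,::-1])
E
```

```text
[([190.3, 184.6], [186, 182, 10, 6, 29], [503.0, 255.0])]
[]
[([254.8, 136.6], [253, 135, 5, 4, 16], [674.0, 19.0]), ([273.1, 140.3], [271, 138, 5, 6, 15], [662.0, -47.0]), ([249.7, 142.3], [247, 140, 6, 5, 21], [652.0, 37.0]), ([263.1, 141.9], [262, 140, 3, 5, 14], [655.0, -11.0]), ([258.3, 145.1], [256, 143, 5, 6, 21], [642.0, 6.0]), ([272.1, 160.1], [256, 153, 34, 12, 227], [588.0, -44.0])]
(array([186.5, 174.4]), [173, 154, 28, 37, 592])
```

View pics/e1.png

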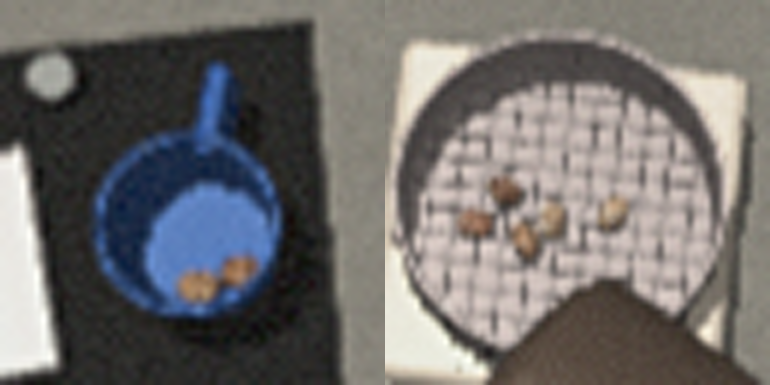

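Call:
carry_out(motion=[[31.9,37.9,0,0,1],[31.9,37.9,0,0,1],[31.9,37.9,0,0,1],[31.9,37.9,0,0,1],[31.9,37.9,0,0,1],[31.9,37.9,0,0,1],[31.9,37.9,0,0,1],[31.9,37.9,0,0,1],[31.9,37.9,0,0,1],[31.9,37.9,0,0,1],[31.9,37.9,0,0,1],[31.9,37.9,0,0,1]])

```text
t: 34.6
eef_pos: [526.9, 266.2, 181.3]
tcp_rot: [3.141, 0.001, 2.499]
ft_force: [1.2, -1.2, 0.4]
opening: 0.007
grip_force: 0.0
```

Call:
carry_out(motion=[[0,0,0,-6.7,1],[0,0,0,-6.7,1],[0,0,45,0,1],[0,0,35,0,1],[0,0,0,0,1],[0,0,0,0,1]])

```text
t: 35.2
eef_pos: [527.7, 264.0, 101.4]
tcp_rot: [-3.142, 0.0, 2.733]
ft_force: [1.0, -1.0, 0.5]
opening: 0.003
grip_force: 0.0
```

```bash
python3 -c "
from h import *
go(526,263)"
```

```text
pose [527.7 264.  101.4] yaw 156.6 tool dx,dy 1.1 -1.6 op 0.003
```

Call:
carry_out(motion=[[1,-1.6,40,0,1],[0,0,30,0,1],[0,0,12,0,1],[0,0,0,0,1],[2.8,-3.4,0,0,1],[2.8,-3.4,0,0,1],[2.8,-3.4,0,0,1],[2.8,-3.4,0,0,1],[2.8,-3.4,0,0,1],[0,0,0,0,1]])

```text
t: 36.2
eef_pos: [505.8, 252.5, 18.8]
tcp_rot: [-3.141, -0.0, 2.732]
ft_force: [0.4, -0.7, 0.8]
opening: 0.006
grip_force: 0.1
```

```bash
python3 - <<'E'
from h import *
go(526,263); s=snap('side'); fos(s,(185,265,260,320),14.5); print(comp(s,(100,100,30),(135,255,255),(180,255,260,320))[:2],env.state()['ft_force'])
E
```

```text
pose [505.8 252.5  18.8] yaw 156.6 tool dx,dy -14.3 17.7 op 0.006
[([226.8, 270.5], [224, 269, 7, 4, 20], [533.0, 187.0]), ([215.5, 276.9], [210, 272, 12, 12, 54], [558.0, 212.0]), ([240.2, 276.2], [239, 275, 3, 3, 6], [495.0, 199.0]), ([235.6, 288.4], [231, 283, 9, 13, 51], [500.0, 237.0])]
(array([235.4, 298.3]), [219, 278, 29, 33, 358]) [ 0.69815455 -0.92066019 -0.5435834 ]
```

Call:
carry_out(motion=[[-2,2.5,0,0,1],[0,0,-20,0,1],[0,0,-45,0,1],[0,0,-45,0,1],[0,0,-50,0,1]])

```text
t: 36.75
eef_pos: [508.8, 254.1, 179.8]
tcp_rot: [-3.14, -0.001, 2.733]
ft_force: [-0.3, 0.8, 0.6]
opening: 0.006
grip_force: 0.0
```

Call:
carry_out(motion=[[-22.5,-40.7,0,0,0.8],[-22.5,-40.7,0,0,0.8],[-22.5,-40.7,0,0,0.8],[-22.5,-40.7,0,0,0.8],[-22.5,-40.7,0,0,0.8],[-22.5,-40.7,0,0,0.8],[-22.5,-40.7,0,0,0.8],[-22.5,-40.7,0,0,0.8],[-22.5,-40.7,0,0,0.8],[-22.5,-40.7,0,0,0.8],[-22.5,-40.7,0,0,0.8],[-22.5,-40.7,0,0,0.8]])

```text
t: 37.95
eef_pos: [562.6, -303.4, 178.6]
tcp_rot: [3.142, -0.0, 2.732]
ft_force: [1.0, -0.1, -0.5]
opening: 0.203
grip_force: 0.0
```

```bash
python3 - <<'E'
from h import *
t=snap('top')
fos(t,(165,155,210,205),14.5)
b=comp(t,(100,100,30),(135,255,255),(155,140,215,215))[1]; print(b, ray(t,(b[0]+13.5,b[1]+b[3]-14),73))
a=cv2.resize(t['color'][145:205,160:220],None,fx=8,fy=8,interpolation=cv2.INTER_CUBIC)
cv2.imwrite('pics/f1.png',a[...,::-1])
E
```

```text
[([193.5, 186.0], [192, 185, 4, 3, 10], [498.0, 243.0]), ([188.2, 188.1], [186, 187, 5, 3, 12], [490.0, 262.0])]
[173, 156, 28, 37, 607] [513.0110344  259.48365253  73.        ]
```

View pics/f1.png

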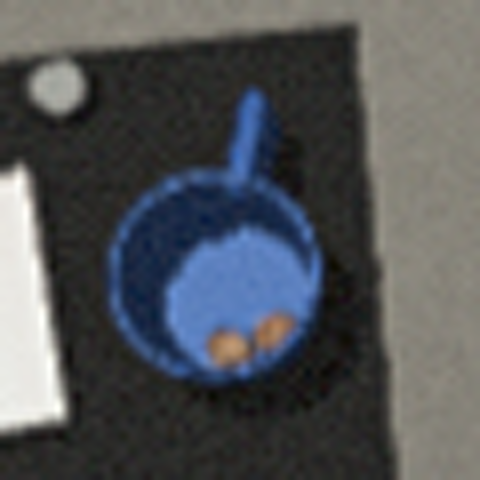

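```bash
python3 - <<'E'
from h import *
t=snap('top'); 
h=cv2.cvtColor(t['color'],cv2.COLOR_RGB2HSV); m=cv2.inRange(h,(100,100,30),(135,255,255))
for r in(157,159,161,163):
    x=np.where(m[r,180:205])[0]+180; print(r,x.min(),x.max(),ray(t,(x.mean(),r),66).round(1))
print(ray(t,(254/8+160-.5,88/8+145),68)); go(580.5,245.2)
E
```

```text
157 190 193 [595.8 246.9  66. ]
159 189 193 [588.3 248.3  66. ]
161 189 194 [580.9 246.2  66. ]
163 188 194 [573.5 247.6  66. ]
[598.98547479 247.63007797  68.        ]
pose [ 562.6 -306.5  178. ] yaw 156.3 tool dx,dy 205.1 512.4 op 0.197
```

Call:
carry_out(motion=[[17.1,42.8,0,0,0.6],[17.1,42.8,0,0,0.6],[17.1,42.8,0,0,0.6],[17.1,42.8,0,0,0.6],[17.1,42.8,0,0,0.6],[17.1,42.8,0,0,0.6],[17.1,42.8,0,0,0.6],[17.1,42.8,0,0,0.6],[17.1,42.8,0,0,0.6],[17.1,42.8,0,0,0.6],[17.1,42.8,0,0,0.6],[17.1,42.8,0,0,0.6]])

```text
t: 39.25
eef_pos: [577.9, 254.0, 178.6]
tcp_rot: [-3.141, -0.0, 2.733]
ft_force: [1.3, -1.0, 0.3]
opening: 0.399
grip_force: 0.0
```

Call:
carry_out(motion=[[0,0,0,-6.6,0.6],[0,0,0,-6.6,0.6],[0,0,45,0,0.6],[0,0,40,0,0.6],[0,0,0,0,0.6],[0,0,0,0,0.6]])

```text
t: 39.85
eef_pos: [578.6, 251.9, 94.0]
tcp_rot: [-3.141, -0.001, 2.963]
ft_force: [1.0, 1.0, -0.2]
opening: 0.398
grip_force: 0.0
```

```bash
python3 -c "
from h import *
go(581,247)"
```

```text
pose [578.6 251.9  94. ] yaw 169.8 tool dx,dy -3.3 -4.4 op 0.398
```

Call:
carry_out(motion=[[-3.3,-4.4,30,0,0.6],[0,0,27,0,0.6],[0,0,0,0,1],[0,0,0,0,1],[0,0,0,0,1],[0,0,0,0,1],[0,0,0,0,1],[0,0,0,0,1]])

```text
t: 40.65
eef_pos: [581.9, 247.0, 38.4]
tcp_rot: [3.14, 0.002, 2.963]
ft_force: [-0.3, 0.6, 8.0]
opening: 0.127
grip_force: 30.0
```

Call:
carry_out(motion=[[0,0,-12,0,1],[0,0,0,0,1],[-45,0,0,0,1],[0,0,0,0,1],[0,0,0,0,1],[22,0,0,0,1],[23,0,0,0,1],[0,0,10,0,1],[0,0,0,0,1]])

```text
t: 41.55
eef_pos: [580.0, 246.9, 38.1]
tcp_rot: [-3.141, -0.001, 2.964]
ft_force: [0.6, 0.7, -1.7]
opening: 0.123
grip_force: 30.0
```

```bash
python3 - <<'E'
from h import *
s=snap('side'); fos(s,(185,265,260,320),14.5); go(581,247)
print(comp(s,(100,100,30),(135,255,255),(180,255,260,320))[:2])
x=cv2.resize(s['color'][225:325,165:285],None,fx=5,fy=5,interpolation=cv2.INTER_CUBIC); cv2.imwrite('pics/g1.png',x[...,::-1])
E
```

```text
[([187.0, 268.3], [185, 265, 6, 9, 34], [638.0, 198.0]), ([205.4, 274.7], [202, 273, 7, 5, 21], [585.0, 209.0]), ([226.8, 291.7], [223, 287, 9, 11, 61], [520.0, 250.0])]
pose [580.9 246.7  38.4] yaw 169.8 tool dx,dy -0.1 0.3 op 0.124
(array([228.4, 287.1]), [206, 267, 43, 44, 1277])
```

View pics/g1.png

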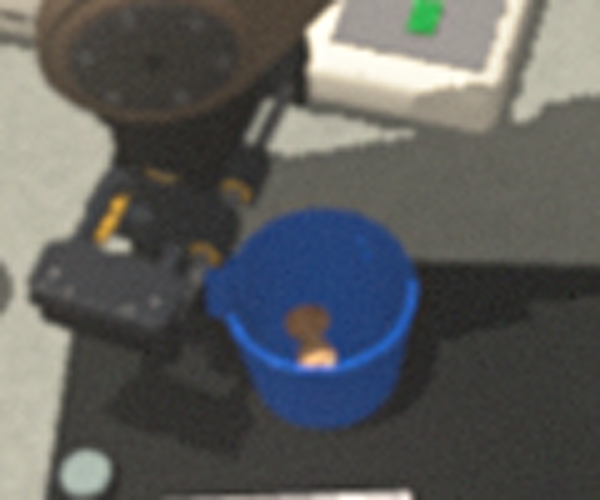

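Call:
carry_out(motion=[[0,0,0,0,0.65],[0,0,0,0,0.65],[0,0,0,0,0.65],[0,0,0,0,0.65],[0,0,-45,0,0.7],[0,0,-45,0,0.7],[-20,-30,-30,0,0.7],[-20,-30,0,0,0.7],[0,0,0,0,0.7]])

```text
t: 42.5
eef_pos: [611.4, 177.3, 159.8]
tcp_rot: [3.141, 0.003, 2.96]
ft_force: [-0.5, 0.7, -0.9]
opening: 0.303
grip_force: 0.0
```

```bash
python3 - <<'E'
from h import *
s=snap('side'); t=snap('top')
fos(s,(195,262,260,320),14.5); fos(t,(172,160,205,195),14.5)
for c,b in((s,(180,255,260,320)),(t,(165,140,210,215))):
    r=comp(c,(100,100,30),(135,255,255),b)[1]; print(r)
print(ray(s,(226.4,289.4),14.5),ray(s,(228.6,296.4),20))
go(517,263)
x=cv2.resize(s['color'][250:325,180:270],None,fx=6,fy=6,interpolation=cv2.INTER_CUBIC)
y=cv2.resize(t['color'][145:205,160:220],(450,450),interpolation=cv2.INTER_CUBIC); x=cv2.copyMakeBorder(x[:,:350],0,0,0,0,0)
cv2.imwrite('pics/h1.png',np.hstack([x,y])[...,::-1])
E
```

```text
[([228.3, 299.8], [224, 294, 10, 13, 67], [512.0, 273.0])]
[([188.0, 176.9], [172, 160, 33, 35, 1052], [532.0, 265.0])]
[195, 275, 56, 45, 1479]Traceback (most recent call last):
  File "<stdin>", line 5, in <module>
  File "h.py", line 21, in comp
    n,l,st,ce=cv2.connectedComponentsWithStats(k); i=1+np.argmax(st[1:,4]); return ce[i].round(1),st[i].tolist(),(l==i)
                                                       ~~~~~~~~~^^^^^^^^^^
    return _wrapfunc(a, 'argmax', axis=axis, out=out, **kwds)
    return bound(*args, **kwds)
ValueError: attempt to get argmax of an empty sequence
```

Call:
carry_out(motion=[[0,0,-20,0,0.7],[-4.6,-48,0,0,0.7],[-4.6,-48,0,0,0.7],[-4.6,-48,0,0,0.7],[-4.6,-48,0,0,0.7],[-4.6,-48,0,0,0.7],[-4.6,-48,0,0,0.7],[-4.6,-48,0,0,0.7],[-4.6,-48,0,0,0.7],[-4.6,-48,0,0,0.7],[-4.6,-48,0,0,0.7]])

```text
t: 43.7
eef_pos: [569.6, -300.7, 178.1]
tcp_rot: [3.141, -0.001, 2.964]
ft_force: [1.5, 0.0, 0.7]
opening: 0.298
grip_force: 0.0
```

```bash
python3 - <<'E'
from h import *
s=snap('side'); t=snap('top')
fos(s,(195,262,260,325),14.5); fos(t,(166,155,205,200),14.5)
for c,b in((s,(180,255,260,325)),(t,(155,140,215,215))):
    r=comp(c,(100,100,30),(135,255,255),b); print(r[1]); ys,xs=np.where(r[2])
    for v in range(r[1][1],r[1][1]+r[1][3],3): q=xs[ys==v]; print(v,q.min(),q.max(),end='; ')
    print()
b=r[1]; print('cup',ray(t,(b[0]+13.5,b[1]+b[3]-14),73))
go(513,260)
x=cv2.resize(s['color'][250:325,180:270],None,fx=6,fy=6,interpolation=cv2.INTER_CUBIC)
y=cv2.resize(t['color'][145:205,160:220],(450,450),interpolation=cv2.INTER_CUBIC)
cv2.imwrite('pics/h1.png',np.hstack([x[:,:340],y])[...,::-1])
E
```

```text
[([232.1, 302.8], [229, 300, 7, 6, 36], [501.0, 279.0])]
[([177.4, 181.9], [176, 180, 4, 5, 17], [513.0, 303.0]), ([183.2, 185.2], [181, 183, 5, 5, 16], [500.0, 281.0])]
[195, 275, 55, 45, 1526]
275 226 235; 278 217 243; 281 214 246; 284 196 248; 287 196 249; 290 196 249; 293 197 249; 296 198 249; 299 210 247; 302 213 247; 305 215 246; 308 216 245; 311 217 244; 314 219 242; 317 222 238; 
[167, 158, 28, 37, 593]
158 182 184; 161 181 185; 164 181 186; 167 180 185; 170 174 188; 173 170 191; 176 168 192; 179 167 193; 182 167 193; 185 167 193; 188 168 192; 191 171 190; 194 177 186; 
cup [505.27410897 280.41723682  73.        ]
pose [ 569.2 -304.1  177.7] yaw 169.6 tool dx,dy 157.4 544.6 op 0.299
```

View pics/h1.png

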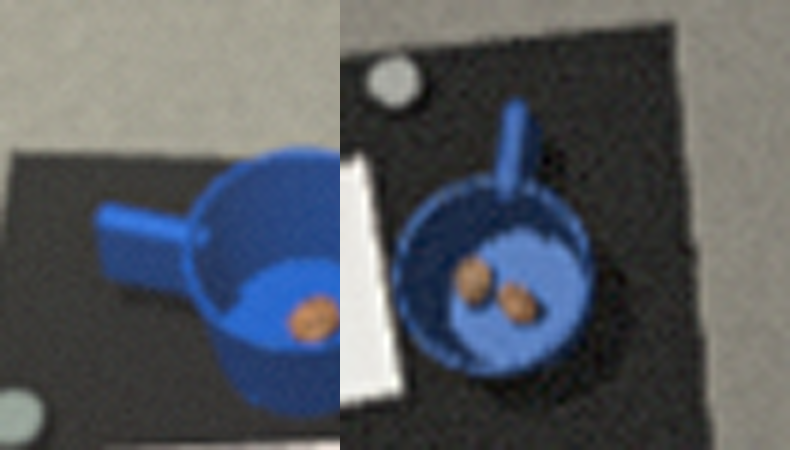

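Call:
carry_out(motion=[[0,0,0,8,0.7],[0,0,0,8,0.7],[0,0,0,8,0.7],[0,0,0,8,0.7],[0,0,0,8,0.7],[0,0,0,8,0.7],[0,0,0,8,0.7],[0,0,0,8,0.7],[0,0,0,8,0.7],[0,0,0,7.7,0.7]])

```text
t: 44.8
eef_pos: [570.1, -298.2, 178.0]
tcp_rot: [-3.141, -0.001, 1.568]
ft_force: [-0.2, 0.1, -0.0]
opening: 0.299
grip_force: 0.0
```

Call:
carry_out(motion=[[48.5,-5.7,0,0,0.7],[48.5,-5.7,0,0,0.7],[48.5,-5.7,0,0,0.7],[48.5,-5.7,0,0,0.7],[48.5,-5.7,0,0,0.7],[48.5,-5.7,0,0,0.7],[48.5,-5.7,0,0,0.7],[48.5,-5.7,0,0,0.7],[48.5,-5.7,0,0,0.7],[48.5,-5.7,0,0,0.7],[48.5,-5.7,0,0,0.7],[48.5,-5.7,0,0,0.7]])

```text
t: 46.0
eef_pos: [498.8, 285.1, 178.2]
tcp_rot: [-3.141, 0.0, 1.573]
ft_force: [1.5, -0.4, 0.4]
opening: 0.303
grip_force: 0.0
```

Call:
carry_out(motion=[[0,0,45,0,0.7],[0,0,35,0,0.7],[0,0,0,0,0.7],[0,0,0,0,0.7]])

```text
t: 46.4
eef_pos: [500.1, 282.6, 98.8]
tcp_rot: [-3.14, 0.0, 1.573]
ft_force: [0.4, 0.2, 0.9]
opening: 0.3
grip_force: 0.0
```

```bash
python3 -c "
from h import *
go(500.5,279)"
```

```text
pose [500.1 282.6  98.8] yaw 90.1 tool dx,dy -3.6 0.4 op 0.3
```

Call:
carry_out(motion=[[-3.6,0.4,30,0,0.72],[0,0,30,0,0.72],[0,0,12,0,0.72],[0,0,9,0,0.72],[0,0,0,0,0.72],[0,0,0,0,1],[0,0,0,0,1],[0,0,0,0,1],[0,0,0,0,1],[0,0,-10,0,1],[0,0,-25,0,1],[0,0,-45,0,1]])

```text
t: 47.6
eef_pos: [499.9, 277.7, 97.1]
tcp_rot: [-3.138, 0.002, 1.572]
ft_force: [-0.3, 1.0, -0.6]
opening: 0.183
grip_force: 30.0
```

Call:
carry_out(motion=[[0,0,-45,0,1],[0,0,-40,0,1],[-37.3,23.1,0,0,1],[-37.3,23.1,0,0,1],[-37.3,23.1,0,0,1],[-37.3,23.1,0,0,1],[-37.3,23.1,0,0,1],[-37.3,23.1,0,0,1],[-37.3,23.1,0,0,1],[-37.3,23.1,0,0,1],[0,0,35,0,1],[0,0,30,0,1]])

```text
t: 48.8
eef_pos: [686.4, -21.5, 117.4]
tcp_rot: [3.141, 0.0, 1.57]
ft_force: [0.2, 0.3, -0.7]
opening: 0.186
grip_force: 30.0
```

Call:
carry_out(motion=[[0,0,0,0,1],[0,0,0,0,0.68],[0,0,0,0,0.68],[0,0,0,0,0.68],[0,0,0,0,0.68],[0,0,-25,0,0.68],[0,0,-42,0,0.68],[-49,-15,0,0,0.68],[-49,-15,0,0,0.68],[-49,-15,0,0,0.68],[-49,-15,0,0,0.68],[-49,-15,0,0,0.68]])

```text
t: 50.0
eef_pos: [612.6, -260.8, 185.5]
tcp_rot: [3.141, 0.001, 1.572]
ft_force: [1.3, -0.2, 0.5]
opening: 0.323
grip_force: 0.0
```

```bash
python3 - <<'E'
from h import *
s=snap('side'); t=snap('top')
fos(s,(195,262,260,325),14.5); fos(t,(166,155,205,200),14.5); fos(t,(238,110,295,165),79)
r=comp(t,(100,100,30),(135,255,255),(155,140,215,215)); b=r[1]; print(b,'cup',ray(t,(b[0]+13.5,b[1]+b[3]-14),73))
go(510,300)
E
```

```text
[]
[([177.4, 181.9], [176, 180, 4, 5, 17], [513.0, 303.0])]
[([266.0, 132.5], [264, 131, 5, 4, 18], [690.0, -21.0]), ([254.8, 136.6], [253, 135, 5, 4, 16], [674.0, 19.0]), ([263.0, 141.8], [262, 139, 3, 6, 16], [655.0, -11.0]), ([272.9, 140.4], [271, 138, 5, 6, 15], [661.0, -46.0]), ([249.8, 142.3], [248, 140, 5, 5, 20], [652.0, 37.0]), ([258.4, 145.0], [256, 142, 5, 7, 21], [643.0, 6.0]), ([251.2, 158.7], [238, 150, 37, 15, 331], [591.0, 30.0])]
[167, 158, 27, 38, 621] cup [501.65341988 280.2228353   73.        ]
pose [ 611.6 -264.5  185.3] yaw 89.8 tool dx,dy 564.1 -103.8 op 0.317
```

Call:
carry_out(motion=[[46.7,-8.3,0,0,0.735],[46.7,-8.3,0,0,0.735],[46.7,-8.3,0,0,0.735],[46.7,-8.3,0,0,0.735],[46.7,-8.3,0,0,0.735],[46.7,-8.3,0,0,0.735],[46.7,-8.3,0,0,0.735],[46.7,-8.3,0,0,0.735],[46.7,-8.3,0,0,0.735],[46.7,-8.3,0,0,0.735],[46.7,-8.3,0,0,0.735],[46.7,-8.3,0,0,0.735]])

```text
t: 51.3
eef_pos: [512.3, 303.6, 185.4]
tcp_rot: [3.14, -0.0, 1.572]
ft_force: [0.3, 0.8, 0.6]
opening: 0.266
grip_force: 0.0
```

Call:
carry_out(motion=[[0,0,0,7.5,0.735],[0,0,0,7.5,0.735],[0,0,0,7.5,0.735],[0,0,45,0,0.735],[0,0,40,0,0.735],[0,0,0,0,0.735],[0,0,0,0,0.735],[0,0,0,0,0.735]])

```text
t: 52.1
eef_pos: [513.9, 301.8, 101.8]
tcp_rot: [3.139, -0.002, 1.179]
ft_force: [-0.0, 0.4, 0.9]
opening: 0.267
grip_force: 0.0
```

```bash
python3 -c "
from h import *
go(510,295.6)"
```

```text
pose [513.9 301.8 101.8] yaw 67.6 tool dx,dy -7.2 -1.3 op 0.267
```

Call:
carry_out(motion=[[-7.2,-1.3,30,0,0.735],[0,0,25,0,0.735],[0,0,10,0,0.735],[0,0,8,0,0.735],[0,0,6,0,0.735],[0,0,5,0,0.735],[0,0,0,0,0.735],[0,0,0,0,0.735]])

```text
t: 52.9
eef_pos: [509.3, 295.1, 16.0]
tcp_rot: [3.141, -0.0, 1.179]
ft_force: [-0.9, -0.1, -0.1]
opening: 0.268
grip_force: 0.0
```

Call:
carry_out(motion=[[0,0,0,0,1],[0,0,0,0,1],[0,0,0,0,1],[0,0,0,0,1],[0,0,0,0,1]])

```text
t: 53.4
eef_pos: [509.3, 295.1, 15.8]
tcp_rot: [3.141, -0.0, 1.179]
ft_force: [-0.6, 0.3, 4.8]
opening: 0.217
grip_force: 30.0
```

Call:
carry_out(motion=[[0,0,-10,0,1],[0,0,-25,0,1],[0,0,-45,0,1],[0,0,-45,0,1],[0,0,-45,0,1],[-32.6,29.1,0,0,1],[-32.6,29.1,0,0,1],[-32.6,29.1,0,0,1],[-32.6,29.1,0,0,1]])

```text
t: 54.3
eef_pos: [567.1, 128.5, 186.3]
tcp_rot: [3.141, -0.0, 1.18]
ft_force: [1.2, 0.1, -0.2]
opening: 0.218
grip_force: 30.0
```

Call:
carry_out(motion=[[-32.6,29.1,0,0,1],[-32.6,29.1,0,0,1],[-32.6,29.1,0,0,1],[-32.6,29.1,0,0,1],[0,0,0,0,1],[0,0,40,0,1],[0,0,28,0,1],[0,0,0,0,1]])

```text
t: 55.1
eef_pos: [622.8, -34.3, 114.7]
tcp_rot: [-3.136, 0.001, 1.179]
ft_force: [-0.1, 0.1, 0.1]
opening: 0.212
grip_force: 30.0
```

Call:
carry_out(motion=[[0,0,0,0,0.5],[0,0,0,0,0.5],[0,0,0,0,0.5],[0,0,0,0,0.5],[0,0,-30,0,0.5],[0,0,-45,0,0.4],[10,20,0,0,0.3],[0,0,0,0,0.3]])

```text
t: 55.9
eef_pos: [648.9, -33.3, 194.5]
tcp_rot: [3.137, -0.001, 1.179]
ft_force: [-1.0, -0.2, -0.6]
opening: 0.68
grip_force: 0.0
```

```bash
python3 - <<'E'
from h import *
s=snap('side'); t=snap('top')
fos(s,(150,150,240,235),79); fos(t,(238,110,295,165),79); fos(s,(195,262,260,384),14.5)
D=((0,0,0),(180,255,70))
for f in(lambda:print('tk',comp(t,*D,(330,165,368,212))[:2]),lambda:print('sk',comp(s,*D,(240,110,305,165))[:2])):
    try:f()
    except Exception as e: print(e)
go(492,-338)
y=cv2.resize(t['color'][100:235,225:400],None,fx=3,fy=3,interpolation=cv2.INTER_CUBIC)
x=cv2.resize(s['color'][90:225,150:245],None,fx=3,fy=3,interpolation=cv2.INTER_CUBIC)
cv2.imwrite('pics/i1.png',np.hstack([y[:,:515],x])[...,::-1])
E
```

```text
[([200.5, 152.0], [194, 150, 16, 6, 56], [691.0, -186.0]), ([238.5, 151.9], [237, 150, 3, 6, 11], [575.0, -206.0]), ([199.0, 184.4], [196, 182, 7, 6, 33], [661.0, -48.0]), ([186.9, 189.4], [184, 187, 7, 6, 35], [691.0, -23.0]), ([207.5, 190.6], [204, 188, 8, 6, 39], [632.0, -28.0]), ([199.5, 196.2], [195, 191, 10, 11, 75], [649.0, -3.0]), ([189.0, 200.5], [186, 198, 7, 6, 34], [674.0, 18.0]), ([194.7, 204.3], [193, 203, 5, 4, 16], [655.0, 29.0])]
[([265.9, 138.9], [238, 110, 57, 55, 2323], [666.0, -21.0])]
[]
tk (array([351.7, 189.2]), [348, 186, 8, 7, 41])
sk (array([270., 142.]), [270, 142, 1, 1, 1])
pose [646.7 -33.1 192.4] yaw 67.6 tool dx,dy -340.8 -26.7 op 0.693
```

View pics/i1.png

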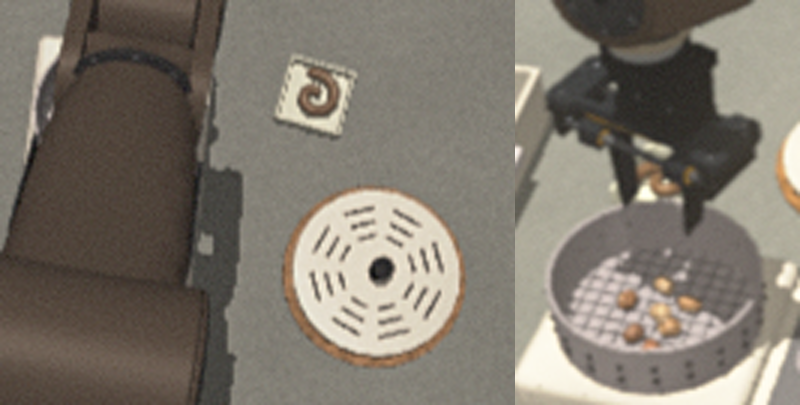

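```bash
python3 - <<'E'
from h import *
t=snap('top'); print(ray(t,(351.7,189.2),50))
x,y=ray(t,(351.7,189.2),50)[:2]; go(x,y)
E
```

```text
[ 493.3396309  -336.87820555   50.        ]
pose [646.3 -33.2 192.1] yaw 67.6 tool dx,dy -339.1 -25.5 op 0.698
```

Call:
carry_out(motion=[[-42.6,-3.4,0,0,0.3],[-42.6,-3.4,0,0,0.3],[-42.6,-3.4,0,0,0.3],[-42.6,-3.4,0,0,0.3],[-42.6,-3.4,0,0,0.3],[-42.6,-3.4,0,0,0.3],[-42.6,-3.4,0,0,0.3],[-42.6,-3.4,0,0,0.3],[0,0,45,0,0.4],[0,0,45,0,0.4],[0,0,0,0,0.4],[0,0,0,0,0.4]])

```text
t: 57.25
eef_pos: [491.6, -337.7, 102.9]
tcp_rot: [-3.14, -0.0, 1.179]
ft_force: [0.6, -0.1, 1.0]
opening: 0.603
grip_force: 0.0
```

```bash
python3 -c "
from h import *
go(492,-338)"
```

```text
pose [ 491.6 -337.7  102.9] yaw 67.6 tool dx,dy -0.2 0.5 op 0.603
```

Lower, grip and lift.

Call:
carry_out(motion=[[0,0,35,0,0.4],[0,0,28.5,0,0.4],[0,0,0,0,0.4],[0,0,0,0,1],[0,0,0,0,1],[0,0,0,0,1],[0,0,0,0,1],[0,0,0,0,1],[0,0,0,0,1],[0,0,0,0,1]])

```text
t: 58.25
eef_pos: [492.0, -338.1, 40.0]
tcp_rot: [3.141, 0.0, 1.179]
ft_force: [-0.5, 0.6, 6.8]
opening: 0.288
grip_force: 30.0
```

Call:
carry_out(motion=[[0,0,-15,0,1],[0,0,-30,0,1],[0,0,-45,0,1],[0,0,-45,0,1],[0,0,-45,0,1],[0,0,-25,0,1],[0,0,0,0,1],[0,0,0,0,1]])

```text
t: 59.05
eef_pos: [491.5, -337.6, 244.3]
tcp_rot: [3.141, 0.0, 1.179]
ft_force: [-0.0, 0.3, -2.9]
opening: 0.288
grip_force: 30.0
```

```bash
python3 -c "
from h import *
go(654.5,-15)"
```

```text
pose [ 491.5 -337.6  244.3] yaw 67.6 tool dx,dy 360.4 27.5 op 0.288
```

Call:
carry_out(motion=[[40,3,0,0,1],[40,3,0,0,1],[40,3,0,0,1],[40,3,0,0,1],[40,3,0,0,1],[40,3,0,0,1],[40,3,0,0,1],[40,3,0,0,1],[40,3,0,0,1],[0,0,40,0,1],[0,0,20,0,1],[0,0,0,0,1]])

```text
t: 60.25
eef_pos: [652.2, -14.8, 179.3]
tcp_rot: [-3.133, 0.002, 1.18]
ft_force: [-1.0, -0.1, -2.1]
opening: 0.286
grip_force: 30.0
```

Call:
carry_out(motion=[[0,0,0,0,1],[0,0,0,0,1]])

```text
t: 60.45
eef_pos: [654.5, -15.8, 185.0]
tcp_rot: [3.141, -0.0, 1.179]
ft_force: [0.1, -1.1, -2.3]
opening: 0.287
grip_force: 30.0
```

```bash
python3 -c "
from h import *
go(654.5,-15)"
```

```text
pose [654.5 -15.8 185. ] yaw 67.5 tool dx,dy 0.7 -0.3 op 0.287
```

Call:
carry_out(motion=[[0.7,-0.3,10,0,1],[0,0,8,0,1],[0,0,6,0,1],[0,0,4,0,1],[0,0,2,0,1],[0,0,0,0,1],[0,0,0,0,1]])

```text
t: 61.15
eef_pos: [654.0, -14.7, 155.3]
tcp_rot: [3.141, 0.0, 1.179]
ft_force: [-5.3, 0.8, 9.4]
opening: 0.289
grip_force: 30.0
```

Call:
carry_out(motion=[[0,0,0,0,0.4],[0,0,0,0,0.4],[0,0,0,0,0.4],[0,0,0,0,0.4],[0,0,-20,0,0.4],[0,0,-35,-8.3,0.4],[0,0,0,-8.3,0.4],[0,0,0,-8.3,0.5],[0,0,0,-8.3,0.6],[0,0,0,-8.3,0.6],[0,0,0,-8.3,0.6],[0,0,0,-8.3,0.6]])

```text
t: 62.35
eef_pos: [654.2, -14.7, 209.0]
tcp_rot: [-3.141, 0.0, 2.199]
ft_force: [-0.2, 0.7, 0.3]
opening: 0.402
grip_force: 0.0
```

Call:
carry_out(motion=[[0,0,0,-8.3,0.6],[0,0,0,-8.3,0.6],[0,0,0,-8.3,0.6],[0,0,0,-8.3,0.6],[0,0,0,-8.3,0.6],[0,0,0,-7.4,0.6],[0,0,0,0,0.6]])

```text
t: 63.05
eef_pos: [654.2, -14.7, 209.0]
tcp_rot: [-3.142, -0.0, 3.049]
ft_force: [-0.5, 0.5, 0.2]
opening: 0.398
grip_force: 0.0
```

```bash
python3 - <<'E'
from h import *
s=snap('side')
a=cv2.resize(s['color'][140:245,145:290],None,fx=5,fy=5,interpolation=cv2.INTER_CUBIC)
cv2.imwrite('pics/j1.png',a[...,::-1])
b=comp(s,(0,0,0),(180,255,70),(186,160,206,185)); print(b[:2])
b=comp(s,(0,0,0),(180,255,70),(246,195,268,218)); print(b[:2])
go(485,0.7)
E
```

```text
(array([194.1, 168.6]), [188, 160, 12, 20, 99])
(array([255., 207.]), [249, 199, 14, 16, 147])
pose [654.2 -14.7 209. ] yaw 174.4 tool dx,dy 169.9 -1.2 op 0.401
```

View pics/j1.png

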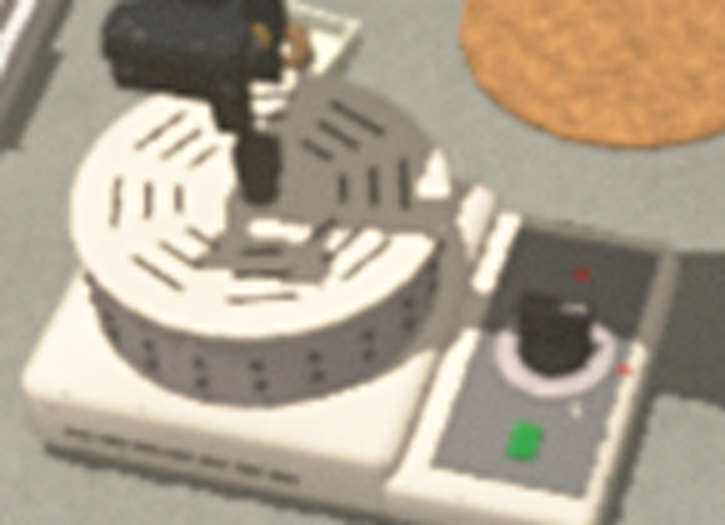

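Call:
carry_out(motion=[[42.5,-0.3,0,0,0.6],[42.5,-0.3,0,0,0.6],[42.5,-0.3,0,0,0.6],[42.5,-0.3,0,0,0.6],[0,0,45,0,0.6],[0,0,45,0,0.6],[0,0,0,0,0.6],[0,0,0,0,0.6],[0,0,0,0,0.6]])

```text
t: 64.0
eef_pos: [485.9, 0.1, 120.8]
tcp_rot: [-3.141, 0.002, 3.046]
ft_force: [0.5, 0.4, 0.4]
opening: 0.397
grip_force: 0.0
```

```bash
python3 -c "
from h import *
go(485,0.7)"
```

```text
pose [4.859e+02 1.000e-01 1.208e+02] yaw 174.5 tool dx,dy 0.9 0.5 op 0.397
```

Call:
carry_out(motion=[[0.9,0.5,25,0,0.6],[0,0,19,0,0.6],[0,0,0,0,1],[0,0,0,0,1],[0,0,0,0,1],[0,0,0,0,1],[0,0,0,0,1],[0,0,0,0,1]])

```text
t: 64.8
eef_pos: [484.7, 1.3, 76.4]
tcp_rot: [3.141, 0.002, 3.047]
ft_force: [0.3, 8.0, 6.2]
opening: 0.144
grip_force: 30.0
```

Call:
carry_out(motion=[[0,0,0,7.5,1],[0,0,0,7.5,1],[0,0,0,7.5,1],[0,0,0,7.5,1],[0,0,0,7.5,1],[0,0,0,7.5,1],[0,0,0,7.5,1],[0,0,0,6,1],[0,0,0,0,1],[0,0,0,0,1]])

```text
t: 65.8
eef_pos: [485.5, 2.3, 76.5]
tcp_rot: [3.137, 0.001, 2.024]
ft_force: [6.0, 18.9, 3.4]
opening: 0.147
grip_force: 30.0
```

Call:
carry_out(motion=[[0,0,0,0,0.5],[0,0,0,0,0.5],[0,0,0,0,0.5],[0,0,0,0,0.5],[0,0,0,0,0.5],[0,0,-30,0,0.5],[0,0,-45,0,0.5],[0,0,-45,0,0.5],[-35,-17,0,0,0.5],[-35,-17,0,0,0.5],[-35,-17,0,0,0.5],[-35,-17,0,0,0.5]])

```text
t: 67.0
eef_pos: [484.1, -156.4, 195.3]
tcp_rot: [3.141, 0.0, 2.026]
ft_force: [1.5, 0.2, 0.5]
opening: 0.502
grip_force: 0.0
```

Call:
carry_out(motion=[[-35,-17,0,0,0.5],[-35,-17,0,0,0.5],[-35,-17,0,0,0.5],[-35,-17,0,0,0.5],[0,0,0,0,0.5],[0,0,0,0,0.5]])

```text
t: 67.6
eef_pos: [484.3, -310.8, 194.7]
tcp_rot: [-3.141, -0.001, 2.024]
ft_force: [-0.8, 0.3, -0.2]
opening: 0.5
grip_force: 0.0
```

```bash
python3 - <<'E'
from h import *
t=snap('top'); s=snap('side')
D=((0,0,0),(180,255,70))
a=comp(t,*D,(255,125,275,146)); b=comp(s,*D,(186,160,206,185)); print('lidknob',a[:2],b[:2],tri(t,a[0],s,b[0]))
y=cv2.resize(t['color'][105:245,130:300],None,fx=2.4,fy=2.4,interpolation=cv2.INTER_CUBIC)
x=cv2.resize(s['color'][150:384,150:320],None,fx=2.2,fy=336/234,interpolation=cv2.INTER_CUBIC)
cv2.imwrite('pics/k1.png',np.hstack([y,x])[...,::-1]); print(env.state()['eef_pos'])
E
```

```text
lidknob (array([264.6, 135.2]), [262, 131, 6, 9, 44]) (array([195. , 178.5]), [195, 178, 1, 2, 2]) [661.07307966 -15.02346217 135.93357448]
[ 484.64805551 -309.56456977  195.01844699]
```

View pics/k1.png

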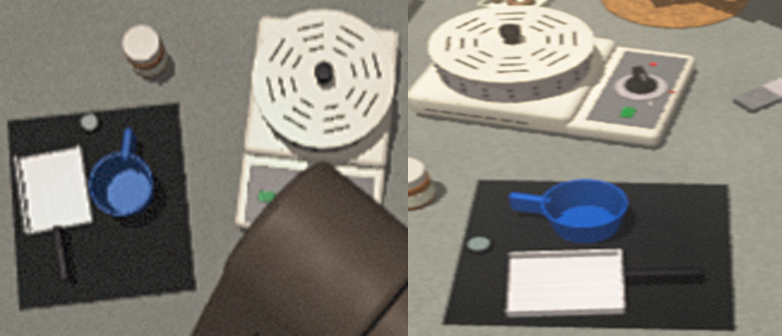

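The final view shows the lid seated at its original spot, the knob turned, and the cup and pan empty and flat on the mat.

```bash
python3 -c "
from cell import env
print(env.job_done())"
```

```text
the job is handed in; nothing more can be done
None
```

The job is handed in at about 68 s, but no verdict came back: in the last pictures all 7 fossils were in the drum, the lid was seated and the timer knob turned to on, with the empty cup and pan flat on the mat and no bystanders disturbed; because the moves can't tilt the tool, I picked the fossils out one by one instead of pouring and sliding them.

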